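Show which house goes on which plot

TASK

Show the class where the red-roofed model house belongs: first point down at the middle of its roof with the fingertips a few centimetres above it and hold still there for at least two seconds, then point the same way at the middle of the red-edged building plot on the grey module for at least two seconds, and finish while still pointing there. Touch nothing and move nothing, and do not come down close over the other houses or the other plots.

Things in the scene. Friction and masses are not known exactly. Their poses are not given: they have to be found in the camera images.
- house_red_ridge (a point): Model house with the red roof and off-white walls, loose, 90 g: footprint over the roof 80 mm along its own x (the ridge direction) by 70 mm along y, ridge 84 mm above the table it stands on; a small chimney, 26 mm off the middle, is level with the ridge. This point is the middle of the ridge, the highest line of the house; z is up. The one to point at.
- plot_red_mid (a point): Building plot on the grey module: a flat concrete-grey plate 80 x 90 mm with a raised red kerb 8 mm wide and 2 mm high round it. This point is the middle of the plate's upper face, 59 mm above the table; z is up. The one to point at.
- house_blue_ridge (a point): Model house with a blue roof and yellow walls, loose, 90 g: footprint over the roof 80 mm along its own x (the ridge direction) by 70 mm along y, ridge 84 mm above the table it stands on; a small chimney, 26 mm off the middle, is level with the ridge. This point is the middle of the ridge, the highest line of the house; z is up. Not to be pointed at.
- house_green_ridge (a point): Model house with a green roof and white walls, loose, 90 g: footprint over the roof 80 mm along its own x (the ridge direction) by 70 mm along y, ridge 84 mm above the table it stands on; a small chimney, 26 mm off the middle, is level with the ridge. This point is the middle of the ridge, the highest line of the house; z is up. Not to be pointed at.
- plot_blue_mid (a point): Building plot on the grey module: a flat concrete-grey plate 80 x 90 mm with a raised blue kerb 8 mm wide and 2 mm high round it. This point is the middle of the plate's upper face, 59 mm above the table; z is up. Not to be pointed at.
- plot_green_mid (a point): Building plot on the grey module: a flat concrete-grey plate 80 x 90 mm with a raised green kerb 8 mm wide and 2 mm high round it. This point is the middle of the plate's upper face, 59 mm above the table; z is up. Not to be pointed at.
- module: Grey landscape module, fixed, 200 (x) x 540 (y) x 55 mm high, carrying the three plots in a row along its y about 150 mm apart, and a track along its far (+x) side. Origin at the centre of its underside, on the table.
- wagon: Yellow goods wagon with a grey roof on the track at the far side of the module, loose, 30 x 109 mm, its roof 94 mm above the table. Origin at the centre of its underside.
- tree0: Dark green model fir, loose, 34 mm wide, its top 161 mm above the table; stands on the -y end of the module. Origin at its foot.
- tree1: Bright green model fir, loose, 34 mm wide, its top 161 mm above the table; stands on the +y end of the module. Origin at its foot.
- pliers: Pliers with orange handles lying flat on the table, about 170 mm long along own x, 17 mm high. Origin on the table below the pivot.
- tub: Empty white plastic cup, 100 mm across, 60 mm high. Origin at the centre of its underside.
- glue_gun: Blue hot-glue gun lying on its side, 30 mm high, 220 mm long along own x with its nozzle at +x, the grip 120 mm out to -y. Origin under its barrel, on the table.

How it is judged:
By the outcome, as a careful person would: the job done as asked, in the order asked, and still so for the second after the job is handed in, with the robot touching nothing.
It also fails if it takes over 42 s, if anything falls off the work surface, if the arm or the gripper's body presses on something with over 40 N, if the wrist force passes 120 N, or if a joint passes its speed limit or range.

ROBOT

A 6-joint arm with a two-finger parallel gripper is mounted at the origin on the work surface. World frame = base frame: x ahead of the robot, y to its left, z up, the work surface at z = 0. Lengths are in mm, angles in rad, forces in N, time in s.
With the tool pointing down it reaches from about 300 to 775 mm from the base axis. Payload 14.6 kg.
Tool frame: the origin (TCP) lies on the mounting face of the last link; the fingertips stand 199 mm ahead of it and the grasp point (between the pads) lies 180 mm ahead of it; z points along the fingers, y is the line along which they close (so a half turn about z gives the same grasp; the last joint's range is limited). The gripper opens to 94 mm and grips with 3 to 60 N. Pads are 16 mm wide; open, the fingers measure 119 mm over their backs; the gripper's body (75 mm by 177 mm) begins 78 mm behind the grasp point.
Start: joints at [-1.197, 0.3, 1.521, -0, 1.321, -0.067], TCP at [234.657, -497.42, 404.646] pointing down, gripper open.
Joint ranges: [-3.03, 3.03], [-0.79, 2.21], [0.23, 2.52], [-1.04, 4.18], [0, 3.07], [-2.55, 2.55]. Speed limits (rad/s): [2.22, 2.22, 2.57, 3.14, 3.14, 3.14].

INTERFACE

Orientations are given as [roll, pitch, yaw] about the fixed x, y, z axes, in that order (R = Rz(yaw) Ry(pitch) Rx(roll)).
In Python, from cell import manip gives the robot as it stands. The module is installed in compiled form; this text tells all that it offers.
- The arm moves only by the shell command python3 -m creep 'ROWS' [FORCE]. ROWS is a JSON object of lists of equal length, an entry for each row: "slide": the shift along the world's x, y, z in cm, a list of three; "turn": the turn about the world's z in rad; "claw": the opening, from 0 (shut) to 1 (fully open). A call has 1 to 8 rows; each row shifts and turns the commanded pose from where the row before left it; what a row does not reach is not made up. A row lasts 1/8 s, in which the tool goes at most 62.5 mm and 10.7 degrees, less where a joint would pass 70% of its speed; a pose out of reach is approached as far as the arm can. A call with a gripper value outside its range is refused whole. The fingers move at their own pace and stop on an object; FORCE is the grip in N (left out, the last holds). Time passes only in rows, so rows that do not move let the fingers close. It gives the time, the measured TCP pose, the force, the opening and the grip force at its end, in the units of the state.
- manip.read_state(): the state, without advancing time (a new reading comes with each control period).
- manip.camera(name): name is "scene" or "top" or "wrist"; returns (picture, depth): 480x640x3 uint8, red, green, blue; 480x640 float32, mm along the optical axis (not along the pixel's ray), 0 where there is no reading.
- manip.calibration(name): a dict with "intrinsics" (3x3 intrinsics, pixels), "pose" (4x4, takes a point from camera to world coordinates). Camera axes: x right, y up, looking along -z (the intrinsics and any distortion apply to the point x, -y, -z); pixel columns grow to the right and rows downward; lengths in mm; the calibration is good to about 2 mm. The wrist camera is an equidistant fisheye: a pixel r from the principal point sees the ray r / f radians off the axis. A picture is of the moment at which its call begins: read the wrist's pose just before it. calibration takes no time and is no camera call; for the wrist camera it gives the pose at the moment of the call.
- manip.sign_off(): hands the job in; it is judged then, once.
Trained networks look in the newest picture that a camera, given by its name, has taken for a name from the list of things; names that differ only in an ending like _2 or _b are one class to them, and where a whole thing is asked for, a point or a joint stands for the part that bears it (a point fixed in the world has none). Each returns a list of dicts, best first, with "score" (0 to 1); they miss things now and then, are a little off and sometimes report something else, mostly with a low value. They report only what shows in the picture. A call takes as long as a camera call.
- manip.cut_out(query, camera): "mask" (480x640 bool, what is visible of it) and "position" ([column, row] in pixels, amid what is visible of it).
The state is a dict: "clock": time; "joints": joint angles; "qd": joint speeds; "effort": joint torques, N m; "eef_pos": TCP position; "eef_rot": TCP orientation; "wrist_force": force on the tool from outside, world axes, zero at the start; "moment": the same for the moment, N m; "finger_gap": finger opening in mm; "finger_force": force on a finger pad.
Only numpy, scipy, OpenCV 4.12 (cv2) and the standard library are available. Lean on these libraries where they do the work, as an engineer would, in place of code of your own. Each camera call takes 0.05 s, during which the arm holds its last target. There are 200 camera calls.

## Working session

There is one attempt and no reset: what is moved stays moved. The work goes in short steps, Python scripts to look and compute and a shell command to move; the robot and the scene stay as the last step left them, time stands still between calls to the robot, and variables do not carry over. Pictures are saved under pics/ and viewed, at most 10 in all, crops included, and the job is handed in when it is done.

```bash
mkdir -p pics
cat > h.py <<'E'
import numpy as np, cv2
from cell import manip
def world(cam, mask, depth, c):
    K=np.array(c["intrinsics"]);T=np.array(c["pose"])
    v,u=np.nonzero(mask&(depth>0));d=depth[v,u]
    p=np.stack([(u-K[0,2])/K[0,0]*d,-(v-K[1,2])/K[1,1]*d,-d,np.ones_like(d)])
    return (T@p)[:3].T
E
python3 - <<'E'
from h import *
for cam in ["top","scene"]:
    im,d=manip.camera(cam);c=manip.calibration(cam)
    cv2.imwrite(f"pics/{cam}0.png",im[...,::-1])
    print(cam,np.round(c["pose"],2).tolist(),{k:v for k,v in c.items() if k not in("pose",)})
    for q in ["house_red_ridge","house_blue_ridge","house_green_ridge","module","wagon","tree0","tree1"]+(["plot_red_mid","plot_blue_mid","plot_green_mid"]):
        for r in manip.cut_out(q,cam)[:2]:
            p=world(cam,r["mask"],d,c)
            if len(p): print(q,round(r["score"],2),np.round(r["position"]),len(p),"med",np.round(np.median(p,0)),"lo",np.round(np.percentile(p,2,axis=0)),"hi",np.round(np.percentile(p,98,axis=0)))
print(manip.read_state())
E
```

```text
top [[0.02, 1.0, -0.06, 435.68], [-1.0, 0.02, 0.01, -13.97], [0.01, 0.06, 1.0, 1477.42], [0.0, 0.0, 0.0, 1.0]] {'intrinsics': array([[605.03696533,   0.        , 306.86762081],
       [  0.        , 605.03696533, 236.45204676],
       [  0.        ,   0.        ,   1.        ]])}
house_red_ridge 0.96 [293. 275.] 1020 med [425.   6.  69.] lo [384. -31.  49.] hi [465.  42.  86.]
house_blue_ridge 0.71 [189. 275.] 1077 med [428. 246.  68.] lo [386. 212.   1.] hi [471. 288.  86.]
house_blue_ridge 0.48 [515. 218.] 1821 med [ 583. -524.   28.] lo [ 542. -583.   12.] hi [ 666. -417.   35.]
house_green_ridge 0.81 [381. 280.] 1033 med [ 429. -194.   69.] lo [ 387. -236.    3.] hi [ 473. -155.   86.]
module 0.59 [323. 175.] 13894 med [648. -54.  56.] lo [ 540. -292.   48.] hi [738. 224.  63.]
wagon 0.82 [292. 158.] 643 med [702.   8.  94.] lo [688. -43.  73.] hi [718.  59. 101.]
tree0 0.72 [416. 192.] 177 med [ 621. -270.  111.] lo [ 610. -288.   81.] hi [ 638. -261.  158.]
tree0 0.62 [205. 203.] 164 med [584. 203. 114.] lo [573. 193.  85.] hi [601. 220. 157.]
tree1 0.72 [416. 192.] 177 med [ 6
[... 1878 characters left out ...]
] hi [670.  15.  65.]
{'clock': 1.1, 'joints': array([-1.19657102e+00,  2.99908221e-01,  1.52101711e+00,  2.18596535e-05,
        1.32071196e+00, -6.65989952e-02]), 'qd': array([ 0.00177508, -0.00167324,  0.0005378 ,  0.0003502 , -0.00126156,
        0.00026206]), 'effort': array([ 6.43688472e-04, -5.31670761e+01, -3.52908719e+01,  7.09180534e-02,
        2.13058619e-02,  6.13301836e-06]), 'eef_pos': array([ 234.67186597, -497.40990654,  404.6338239 ]), 'eef_rot': array([-3.14154952e+00, -2.41031443e-05,  4.40818893e-01]), 'wrist_force': array([ 0.54433763,  0.11781347, -1.2152552 ]), 'moment': array([0.01087736, 0.01538009, 0.02703682]), 'finger_force': 0.0, 'finger_gap': 93.96584380719288}
```

View pics/top0.png

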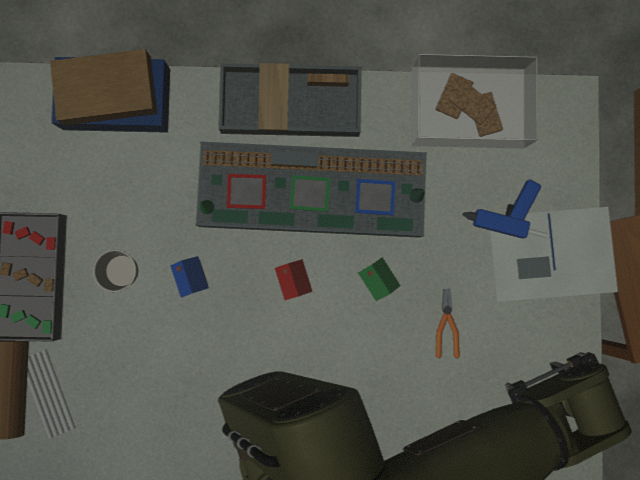

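View pics/scene0.png

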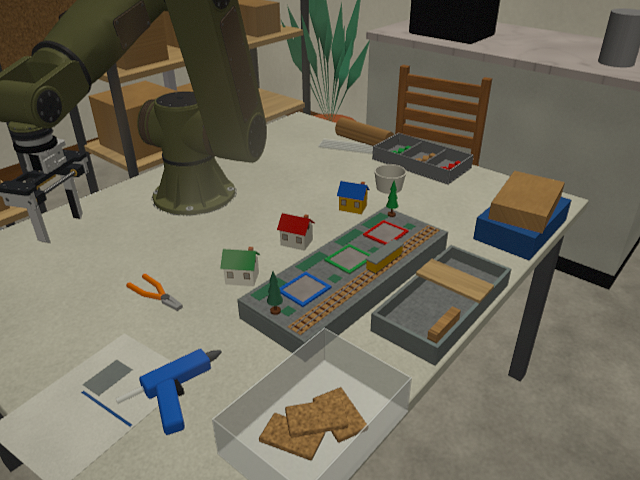

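The pictures agree with the network: the red house is at about (293,278) in the top view and the red plot at (247,191). The arm is clear of both.

```bash
cat > m.py <<'E'
from h import *
for cam in ["top","scene"]:
    im,d=manip.camera(cam);c=manip.calibration(cam)
    hsv=cv2.cvtColor(im,cv2.COLOR_RGB2HSV)
    P=world(cam,np.ones(d.shape,bool),np.where(d>0,d,1e-3),c).reshape(480,640,3)
    red=((hsv[...,0]<8)|(hsv[...,0]>172))&(hsv[...,1]>140)
    for n,ctr,zr in [("house",(425,5),(30,95)),("ridge",(425,5),(78,95)),("plot",(630,120),(52,70))]:
        m=red&(np.hypot(P[...,0]-ctr[0],P[...,1]-ctr[1])<75)&(P[...,2]>zr[0])&(P[...,2]<zr[1])
        p=P[m]; r=cv2.minAreaRect(p[:,:2].astype(np.float32))
        print(cam,n,len(p),np.round(r[0],1),np.round(r[1],1),round(r[2]),"z",np.round(np.percentile(p[:,2],[5,50,98]),1))
E
python3 m.py
```

```text
top house 605 [424.6   4.9] [77.5 65.4] 19 z [55.4 70.7 88.1]
top ridge 175 [423.8   7. ] [76.6 27.4] 22 z [78.5 82.6 89.4]
top plot 382 [629.9 119.9] [88.9 79.8] 89 z [56.6 61.8 67.8]
scene house 507 [427.2   0.7] [80.8 71.6] 21 z [53.7 68.3 84.1]
scene ridge 88 [428.3   1.8] [77.5 20.8] 25 z [78.6 81.1 85.6]
scene plot 220 [632.7 119.6] [97.  82.9] 90 z [57.5 61.6 65.3]
```

```bash
python3 -m creep '{"slide":[[0,0,3],[0,0,4],[0,3,4],[1,4,0],[1.5,4,0],[1.5,4,0],[1.5,4,0],[1.5,4,0]],"turn":[0.1,0.1,0.1,0.1,0.1,0.1,0.1,0.1],"claw":[0,0,0,0,0,0,0,0]}'
```

```text
clock: 2.2
eef_pos: [304.8, -266.1, 514.8]
eef_rot: [3.141, 0.0, 1.244]
wrist_force: [1.8, -0.3, -0.1]
finger_gap: 17.7
finger_force: 0.0
```

```bash
python3 -m creep '{"slide":[[1.5,4,0],[1.5,4,0],[1.5,4,0],[1.5,4,0],[1.5,4,0],[2,4,0],[1.6,2,0],[1,1,0]],"turn":[0.1,0.1,0,0,0,0,0,0],"claw":[0,0,0,0,0,0,0,0]}'; python3 -c "
from cell import manip;print(manip.read_state()['joints'])"
```

```text
clock: 3.2
eef_pos: [426.1, 3.5, 514.6]
eef_rot: [-3.142, 0.0, 1.442]
wrist_force: [0.5, -0.4, 0.4]
finger_gap: 0.1
finger_force: 0.0
[-7.78619412e-02 -4.93507120e-02  1.66031298e+00 -2.49462232e-05
  1.53069284e+00  5.08217876e-02]
```

```bash
python3 -m creep '{"slide":[[0,0,-2],[0,0,-3],[0,0,-3],[0,0,-3],[0,0,-2],[0,0,-2],[0,0,0],[0,0,0]],"turn":[0,0,0,0,0,0,0,0],"claw":[0,0,0,0,0,0,0,0]}'
python3 - <<'E'
from h import *
a=manip.camera("wrist")[0];b=manip.camera("scene")[0]
cv2.imwrite("pics/c1.png",cv2.resize(np.hstack([a[:,:,::-1],cv2.resize(b[90:330,140:460],(640,480))[:,:,::-1]]),(800,300)))
E
```

```text
clock: 4.2
eef_pos: [425.8, 2.3, 365.5]
eef_rot: [3.141, -0.0, 1.44]
wrist_force: [-0.1, 0.5, -0.5]
finger_gap: 0.2
finger_force: 0.0
```

View pics/c1.png

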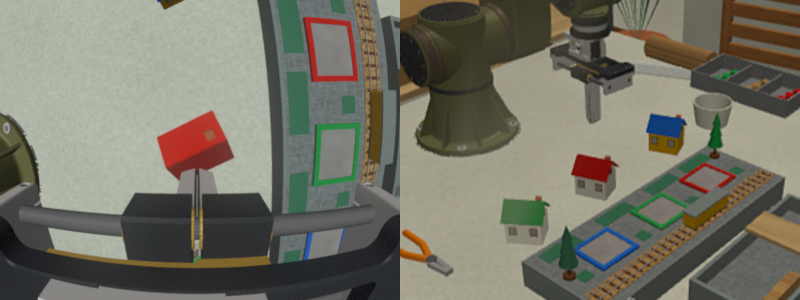

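The closed fingertips are vertically above the red ridge in both views: scene crop tip (593,120), house (594,175). I'll go down the last 4.7 cm and hold.

```bash
python3 -m creep '{"slide":[[0,0.1,-1.5],[0,0,-1.5],[0,0,-1],[0,0,-0.7],[0,0,0],[0,0,0],[0,0,0],[0,0,0]],"turn":[0,0,0,0,0,0,0,0],"claw":[0,0,0,0,0,0,0,0]}'
python3 - <<'E'
from h import *
a=manip.camera("wrist")[0];b=manip.camera("scene")[0]
cv2.imwrite("pics/c2.png",cv2.resize(np.hstack([a[:,:,::-1],cv2.resize(b[150:270,220:380],(640,480))[:,:,::-1]]),(800,300)))
E
```

```text
clock: 5.3
eef_pos: [425.7, 3.6, 317.9]
eef_rot: [3.141, -0.0, 1.441]
wrist_force: [0.5, -1.3, -0.1]
finger_gap: 0.5
finger_force: 0.0
```

View pics/c2.png

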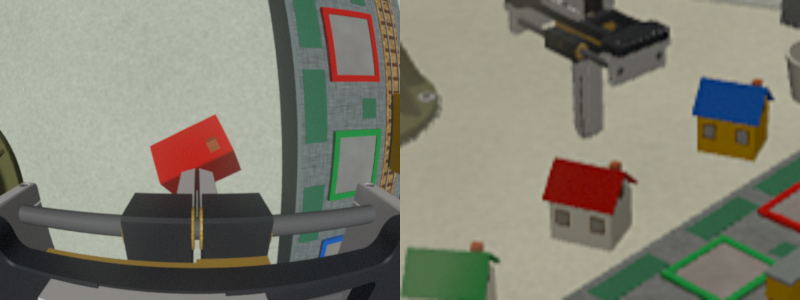

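The tip at (588,137) is about 33 mm above the ridge middle at (588,162). I'll hold for 3 s.

```bash
H='' ; python3 -m creep '{"slide":[[0,0,0],[0,0,0],[0,0,0],[0,0,0],[0,0,0],[0,0,0],[0,0,0],[0,0,0]],"turn":[0,0,0,0,0,0,0,0],"claw":[0,0,0,0,0,0,0,0]}'
python3 -m creep '{"slide":[[0,0,0],[0,0,0],[0,0,0],[0,0,0],[0,0,0],[0,0,0],[0,0,0],[0,0,0]],"turn":[0,0,0,0,0,0,0,0],"claw":[0,0,0,0,0,0,0,0]}'
python3 -m creep '{"slide":[[0,0,0],[0,0,0],[0,0,0],[0,0,0],[0,0,0],[0,0,0],[0,0,0],[0,0,0]],"turn":[0,0,0,0,0,0,0,0],"claw":[0,0,0,0,0,0,0,0]}'
python3 -m creep '{"slide":[[0,0,1.5],[0,0,3],[0,0,3.5],[0,0,4],[0,0,3],[1.6,1,0],[3,2,0],[3,2,0]],"turn":[0,0,0,0,0,0,0,0],"claw":[0,0,0,0,0,0,0,0]}'
python3 -m creep '{"slide":[[3,2,0],[3,2,0],[3,1.6,0],[2,1,0],[2,0,0],[0,0,0],[0,0,0],[0,0,0]],"turn":[0,0,0,0,0,0,0,0],"claw":[0,0,0,0,0,0,0,0]}'
python3 -c "
from cell import manip;print(manip.read_state()['joints'])"
```

```text
clock: 6.4
eef_pos: [425.7, 3.6, 317.7]
eef_rot: [3.142, -0.0, 1.441]
wrist_force: [-0.8, -0.3, -0.4]
finger_gap: 0.7
finger_force: 0.0
clock: 7.4
eef_pos: [425.7, 3.6, 317.6]
eef_rot: [-3.142, 0.0, 1.441]
wrist_force: [-0.6, 0.2, 0.3]
finger_gap: 0.5
finger_force: 0.0
clock: 8.4
eef_pos: [425.7, 3.6, 317.6]
eef_rot: [-3.142, -0.0, 1.441]
wrist_force: [0.8, 0.3, -0.8]
finger_gap: 0.1
finger_force: 0.0
clock: 9.4
eef_pos: [502.2, 54.1, 469.0]
eef_rot: [3.14, -0.0, 1.44]
wrist_force: [-0.1, -0.2, 0.2]
finger_gap: 0.4
finger_force: 0.0
clock: 10.4
eef_pos: [631.0, 119.5, 468.3]
eef_rot: [3.141, -0.0, 1.441]
wrist_force: [-0.0, 0.5, 1.1]
finger_gap: 0.2
finger_force: 0.0
[1.30127635e-01 4.79115370e-01 1.12974893e+00 3.38482008e-05
 1.53218925e+00 2.60217154e-01]
```

Next I go down to TCP z of about 293, which puts the tip about 35 mm above the plate.

```bash
python3 -m creep '{"slide":[[0,0,-2],[0,0,-3],[0,0,-4],[0,0,-4],[0,0,-2.5],[0,0,-1.5],[0,0,-0.5],[0,0,0]],"turn":[0,0,0,0,0,0,0,0],"claw":[0,0,0,0,0,0,0,0]}'
python3 - <<'E'
from h import *
a=manip.camera("wrist")[0];b=manip.camera("scene")[0]
cv2.imwrite("pics/c3.png",cv2.resize(np.hstack([a[:,:,::-1],cv2.resize(b[150:270,300:460],(640,480))[:,:,::-1]]),(800,300)))
E
```

```text
clock: 11.4
eef_pos: [631.7, 119.6, 293.4]
eef_rot: [3.141, -0.0, 1.441]
wrist_force: [-0.5, 0.4, -0.2]
finger_gap: 0.2
finger_force: 0.0
```

View pics/c3.png

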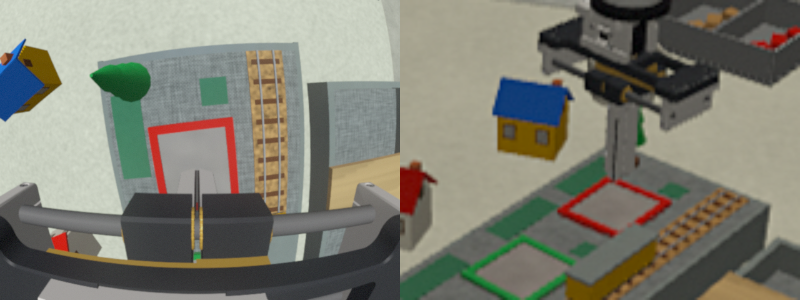

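The tip at (618,180) is directly above the plot middle at (615,207), about 35 mm up, and the tree is clear. I'll hold for 3 s and hand in.

```bash
python3 -m creep '{"slide":[[0,0,0],[0,0,0],[0,0,0],[0,0,0],[0,0,0],[0,0,0],[0,0,0],[0,0,0]],"turn":[0,0,0,0,0,0,0,0],"claw":[0,0,0,0,0,0,0,0]}'
python3 -m creep '{"slide":[[0,0,0],[0,0,0],[0,0,0],[0,0,0],[0,0,0],[0,0,0],[0,0,0],[0,0,0]],"turn":[0,0,0,0,0,0,0,0],"claw":[0,0,0,0,0,0,0,0]}'
python3 -m creep '{"slide":[[0,0,0],[0,0,0],[0,0,0],[0,0,0],[0,0,0],[0,0,0],[0,0,0],[0,0,0]],"turn":[0,0,0,0,0,0,0,0],"claw":[0,0,0,0,0,0,0,0]}'
python3 -c "
from cell import manip;print(manip.sign_off())"
```

```text
clock: 12.5
eef_pos: [631.7, 119.6, 292.6]
eef_rot: [-3.142, 0.0, 1.441]
wrist_force: [-0.2, -0.3, 0.5]
finger_gap: 0.7
finger_force: 0.0
clock: 13.5
eef_pos: [631.7, 119.6, 292.6]
eef_rot: [3.142, -0.0, 1.441]
wrist_force: [-0.3, -0.1, 0.2]
finger_gap: 0.4
finger_force: 0.0
clock: 14.5
eef_pos: [631.7, 119.6, 292.6]
eef_rot: [-3.142, -0.0, 1.441]
wrist_force: [1.1, -0.1, -0.2]
finger_gap: 0.8
finger_force: 0.0
the job is handed in; nothing more can be done
None
```

The arm pointed at the middle of the red roof for about 3 s and then at the middle of the red-edged plot for about 3 s, roughly 35 mm above each. I handed the job in at 14.5 s, still pointing at the plot; the force readings showed no contact.

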